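# Make up two weighing-station kits

### The arm

A 6-joint arm with a two-finger parallel gripper is mounted at the origin on a cart in front of the work surface, level with it; the furniture and walls round the work are solid. World frame = base frame: x ahead of the robot, y to its left, z up, the work surface at z = 0. Lengths are in mm, angles in rad, forces in N, time in s.
With the tool pointing down it reaches from about 275 to 825 mm from the base axis. Payload 5.2 kg.
Tool frame: the origin (TCP) lies midway between the tips of the shut fingers; the grasp point (between the pads) lies arm.grip_point_offset behind it (arm.grip_point_offset is the distance from the TCP to the grasp point, in mm); z points along the fingers, y is the line along which they close (so a half turn about z gives the same grasp; the last joint's range is limited). The gripper opens to 93 mm and grips with 3 to 60 N. Pads are 15 mm wide; open, the fingers measure 128 mm over their backs; the gripper's body (75 mm by 188 mm) begins 65 mm behind the grasp point.
Start: joints at [1.119, 0.259, 1.535, -0, 1.348, -0.203], TCP at [135.41, 533.075, 218.653] pointing down, gripper open.
Joint ranges: [-3.14, 3.14], [-0.91, 2.08], [0.19, 2.58], [-1.22, 4.36], [0.22, 2.71], [-3.12, 3.12]. Speed limits (rad/s): [2.57, 2.57, 3.14, 3.14, 3.14, 3.14].

### API

Orientations are given as a rotation vector (axis times angle).
In Python, from cell import arm, imaging, hand_in gives the robot as it stands. The module is installed in compiled form; this text tells all that it offers.
- The arm moves only by the tool play_rows, never from a script. Its argument "series" is a list of rows, each a list of 6 numbers: the shift along the world's x, y, z in m, then the turn, a rotation vector about the world's x, y, z in degrees. A call has 1 to 20 rows; each row is the pose to reach, as a shift and turn from the pose commanded when the call began; what a row does not reach only later rows make up. A row lasts 1/10 s, in which the tool goes at most 50 mm and 8.59 degrees, less where a joint would pass 70% of its speed; a pose out of reach is approached as far as the arm can. A call with a gripper value outside its range is refused whole. "hand" is the closure, from 0 (fully open) to 1 (shut), set as the call begins (left out, the last holds). The fingers move at their own pace and stop on an object; "squeeze" is the grip in N (left out, the last holds). Time passes only in rows, so rows that repeat a pose let the fingers close. It gives the time, the measured TCP pose, the force, the opening and the grip force at its end, in the units of the state.
- arm.read_state(): the state, without advancing time (a new reading comes with each control period).
- imaging.camera(name): name is "scene" or "top" or "wrist"; returns a dict with "color" (384x512x3 uint8, blue, green, red), "range_z" (384x512 float32, mm along the optical axis (not along the pixel's ray), 0 where there is no reading), "fx", "fy", "cx", "cy" (pixels), "k1" (the pictures are not rectified: a ray, as slopes to the right and down, at radius r is drawn at 1 + k1 r^2 times it, then the intrinsics apply), "extrinsics" (4x4, takes a point from world to camera coordinates). Camera axes: x right, y up, looking along -z (the intrinsics and any distortion apply to the point x, -y, -z); pixel columns grow to the right and rows downward; lengths in mm; the calibration is good to about 2 mm. A picture is of the moment at which its call begins.
- hand_in(): hands the job in; it is judged then, once.
The state is a dict: "t": time; "joints": joint angles; "joint_velocities": joint speeds; "joint_torque": joint torques, N m; "tool_pos": TCP position; "tool_rot": TCP orientation; "wrist_force": force on the tool from outside, world axes, zero at the start; "moment": the same for the moment, N m; "width": finger opening in mm; "grasp_force": force on a finger pad.
Only numpy, scipy, OpenCV 4.12 (cv2) and the standard library are available. Lean on these libraries where they do the work, as an engineer would, in place of code of your own. Each camera call takes 0.05 s, during which the arm holds its last target. There are 200 camera calls.

### The job

Make up the two weighing kits from the stock on the table. The tray with square pockets gets the white scoop, its bowl in the large pocket and its handle sticking straight out over the nearby short end, away from the other pocket, and the smallest brass weight in the small pocket; the tray with round pockets gets the glass sample jar in the large pocket and the largest brass weight in the small pocket. Stand everything upright and flat on the pocket floors, set the glass jar down rather than dropping it, and leave the middle-sized weight where it is.

Things in the scene. Friction and masses are not known exactly. Their poses are not given: they have to be found in the camera images.
- square_tray: Kit tray with SQUARE pockets: white slab 92 x 150 mm, 12 mm thick, fixed to the table. Origin: centre of underside; y along its long side (within 0.35 rad of world y), z up. Pockets 8 mm deep, floor 4 mm above underside: large, 72 x 72 mm, centre x 0, y -30 mm; small, 46 x 46 mm, centre x 0, y +40 mm. The scoop's handle must stick out over the -y end.
- round_tray: Kit tray with ROUND pockets: white slab 100 x 170 mm, 12 mm thick, fixed to the table. Origin: centre of underside; y along its long side (within 0.35 rad of world y), z up. Pockets 8 mm deep, floor 4 mm above underside: large, 76 mm across, centre x 0, y -37 mm; small, 56 mm across, centre x 0, y +43 mm. (The oven behind: front at x 0.63, left side at y 0.12, 290 mm high.)
- scoop: White measuring scoop, 109 x 48 x 26 mm, 30 g, at the front (the one on the oven is fixed, not meant). Origin: underside, mid-length; z up. Handle to its -x: strip 12 mm wide, x -54 to +10 mm, 22 to 25 mm up; at the start it points somewhere to the right half seen from the robot. Round flat-bottomed bowl 48 mm across, 26 mm high, centre at x +30.5 mm; grip across its outside.
- jar: Small glass sample jar with a black screw cap (the cap does not come off), 85 g, 50 mm across, 56 mm high, glass 48 mm across, cap from 40 mm up; the one standing in the front part of the table, not those along the back. Origin: centre of its underside, z up.
- weight_large: Largest of the three brass check weights: 40 mm across, 30 mm high, 200 g. To the fingers it is a plain upright cylinder of full width to its top, gripped across its sides. Origin: centre of its underside, z up.
- weight_medium: Middle one of the three brass check weights: 33 mm across, 24 mm high, 100 g. Not part of a kit: stays where it is. Origin: centre of its underside, z up.
- weight_small: Smallest of the three brass check weights: 25 mm across, 19 mm high, 50 g. To the fingers a plain upright cylinder of full width to its top, gripped across its sides. Origin: centre of its underside, z up.
Mind the look-alikes: they are no part of the job. Leave any brown or red look-alike of the square_tray alone.

How it is judged (in metres and radians):
At the end, for the whole second after the job is handed in: Each thing flat in its pocket (tilt < 0.12 rad, under 7.5 mm above tray underside), at rest, let go; off pocket centre in x, y at most: small weight 12.5, large 10, jar 16, scoop 24 across, 16 along the tray; handle within 0.35 rad of straight out. Middle weight upright, moved < 30 mm (x of scoop in the frame of square_tray between -0.024 and 0.024 m and y of scoop in the frame of square_tray between -0.076 and -0.044 m and z of each of scoop, weight_small in the frame of square_tray below 0.0075 m and angle between each of scoop, weight_small, jar, weight_large, weight_medium's own z axis and vertical below 0.12 rad and linear speed of each of scoop, weight_small, jar, weight_large below 0.02 m/s and contact force between each of scoop, weight_small, jar, weight_large and the fingers below 0.1 N and angle between the x axis of scoop and the y axis of square_tray, either way round below 0.35 rad and x of square_tray in the frame of scoop above 0.03 m and x of weight_small in the frame of square_tray between -0.0125 and 0.0125 m and y of weight_small in the frame of square_tray between 0.0275 and 0.0525 m and x of jar in the frame of round_tray between -0.016 and 0.016 m and y of jar in the frame of round_tray between -0.053 and -0.021 m and z of each of jar, weight_large in the frame of round_tray below 0.0075 m and x of weight_large in the frame of round_tray between -0.01 and 0.01 m and y of weight_large in the frame of round_tray between 0.033 and 0.053 m and distance of weight_medium from where it was at the start of the episode below 0.03 m); the robot touches nothing.
It fails at once if the middle-sized weight is moved away from its place (distance of weight_medium from where it was at the start of the episode above 0.05 m).
It fails at once if the glass jar is dropped (moves faster than 0.7 m/s with no finger on it) (linear speed of jar above 0.7 m/s and contact force between jar and the fingers below 0.05 N).
It also fails if it takes over 106 s, if anything falls off the work surface, if the arm or the gripper's body presses on something with over 40 N, if the wrist force passes 120 N, or if a joint passes its speed limit or range.

## Working session

There is one attempt and no reset: what is moved stays moved. The work goes in short steps, Python scripts to look and compute and a tool call to move; the robot and the scene stay as the last step left them, time stands still between calls to the robot, and variables do not carry over. Pictures are saved under pics/ and viewed, at most 14 in all, crops included, and the job is handed in when it is done.

Besides the shell and the picture viewer there is one more tool, called after ">>>" by a JSON object that holds its "api" and its "payload", one argument or row to a line. play_rows: Moves the arm, as the interface text tells. Its arguments: {"type":"object","properties":{"series":{"type":"array","items":{"type":"array","items":{"type":"number"}}},"hand":{"type":"number"},"squeeze":{"type":"number"}},"required":["series"]}

```bash
mkdir -p pics; cat > h.py <<'E'
import numpy as np, cv2, pickle
from cell import arm, imaging
def grab(n):
    d=imaging.camera(n); return d
def pts(d,uv,z=None):
    """pixels -> world on plane z (mm), or by range if z None"""
    uv=np.asarray(uv,float).reshape(-1,2)
    K=np.array([[d['fx'],0,d['cx']],[0,d['fy'],d['cy']],[0,0,1]])
    n=cv2.undistortPoints(uv.reshape(-1,1,2),K,np.array([d['k1'],0,0,0,0.])).reshape(-1,2)
    E=np.asarray(d['extrinsics']);R=E[:3,:3];c=-R.T@E[:3,3]
    ray=np.c_[n[:,0],-n[:,1],-np.ones(len(n))]
    if z is None:
        i=uv.round().astype(int); s=d['range_z'][i[:,1],i[:,0]]
        return (ray*s[:,None])@R+c
    w=ray@R; return c+w*((z-c[2])/w[:,2])[:,None]
def proj(d,P):
    E=np.asarray(d['extrinsics']);q=np.atleast_2d(P)@E[:3,:3].T+E[:3,3]
    n=np.c_[q[:,0],-q[:,1]]/(-q[:,2:3]);r=(n**2).sum(1,keepdims=True);n=n*(1+d['k1']*r)
    return n*[d['fx'],d['fy']]+[d['cx'],d['cy']]
E
python3 - <<'E'
from h import *
for n in('top','scene'):
    d=grab(n);pickle.dump(d,open(n+'0.pkl','wb'))
    cv2.imwrite(f'pics/{n}0.png',cv2.resize(d['color'],(800,600)))
    print(n,d['fx'],d['k1'],np.round(np.linalg.inv(d['extrinsics'])[:3],2).tolist())
s=arm.read_state();print(s,arm.grip_point_offset)
E
```

```text
top 402.61326841762013 -0.005631802121828439 [[-0.03, 0.99, -0.11, 336.93], [-1.0, -0.02, 0.02, 222.38], [0.01, 0.11, 0.99, 1477.82]]
scene 431.65156399438007 0.03769585332529867 [[0.13, 0.45, -0.88, -1109.25], [-0.99, 0.07, -0.11, -10.89], [0.01, 0.89, 0.45, 880.43]]
{'t': 0.1, 'joints': array([ 1.11918573e+00,  2.59253370e-01,  1.53593658e+00,  1.78809960e-05,
        1.34800771e+00, -2.02792304e-01]), 'joint_velocities': array([ 0.00056215, -0.00079086, -0.00171086,  0.00038053,  0.00109192,
       -0.00072635]), 'joint_torque': array([ 8.75198111e-04, -4.38212442e+01, -2.84639919e+01,  7.20322737e-02,
        3.62510362e-02, -6.20179526e-05]), 'tool_pos': array([135.19699161, 532.63326458, 217.92473186]), 'tool_rot': array([-3.89775426e-01, -3.11678188e+00,  2.37818401e-03]), 'wrist_force': array([ 0.01186753, -0.6013632 , -0.91453778]), 'moment': array([-0.00277887, -0.0087685 , -0.04121915]), 'grasp_force': 0.0, 'width': 92.84725605816664} 18.8
```

View pics/top0.png

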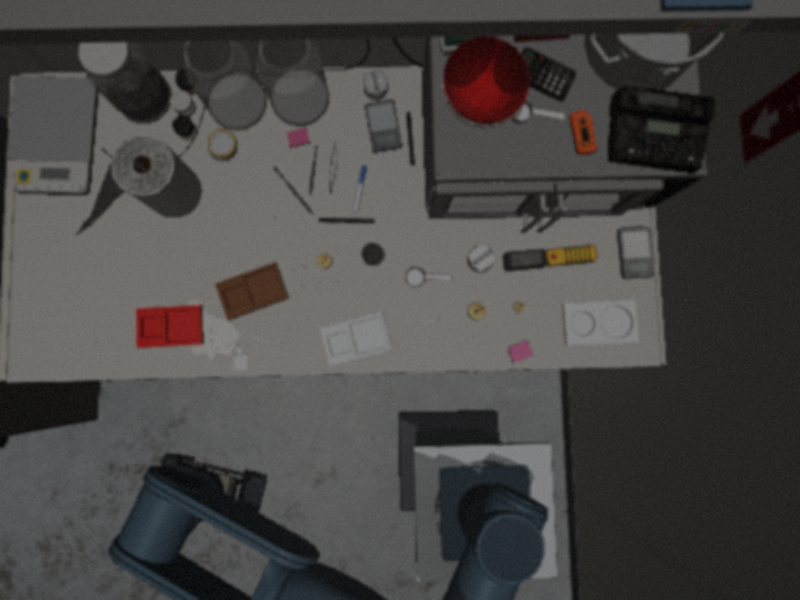

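View pics/scene0.png

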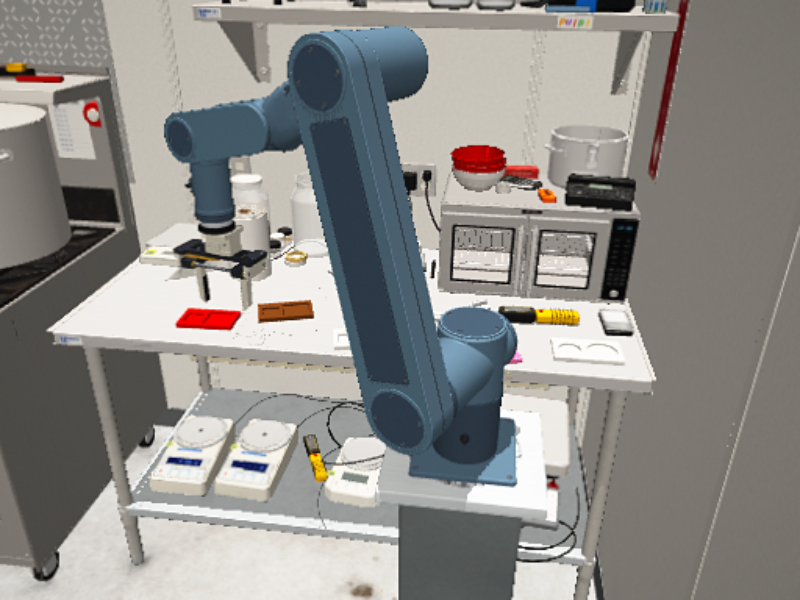

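The top view shows the square tray at (357,340), the round tray at (601,322), the scoop at (416,277), and brass pieces at (325,261), (477,311) and (519,308). The jar could be the black cap at (373,254) or the grey disc at (481,258). The scene view is mostly blocked by the arm. I'll take an enlarged crop to confirm and measure.

```bash
python3 - <<'E'
from h import *
d=pickle.load(open('top0.pkl','rb'))
c=d['color'][138:248,190:426]
c=cv2.convertScaleAbs(c,alpha=1.4)
cv2.imwrite('pics/crop0.png',cv2.resize(c,None,fx=3.35,fy=3.35,interpolation=cv2.INTER_CUBIC))
for n,u,z in (('sq',(357,340),12),('rd',(601,322),12),('scoop',(416,277),26),('L',(477,311),30),('S',(519,308),19),('M',(325,261),24),('cap',(373,254),56),('grey',(481,258),56)):
    p=np.array([u])*0.64; print(n,pts(d,p,z).round(0),pts(d,p)[0].round(0))
E
```

```text
sq [[394. 284.  12.]] [395. 284.   2.]
rd [[ 422. -289.   12.]] [ 422. -292.    3.]
scoop [[537. 143.  26.]] [540. 141.   2.]
L [[454.   4.  30.]] [454.   4.  28.]
S [[459. -96.  19.]] [459. -97.  15.]
M [[580. 354.  24.]] [ 337.  222. 1478.]
cap [[588. 241.  56.]] [588. 241.  57.]
grey [[573.  -6.  56.]] [575.  -8.  44.]
```

View pics/crop0.png

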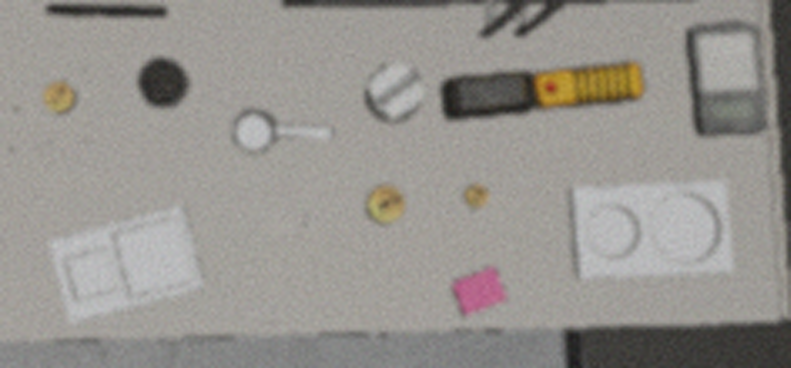

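The jar is the black cap at crop (163,82), standing 57 mm high. The grey lid at (394,91) is only about 44 mm high and has no black cap. The white scoop is at (255,131) with its handle to the right. By width, the largest weight is at (385,204), the smallest at (476,195) and the middle at (60,97), which stays put. Next I'll measure centres.

```bash
python3 - <<'E'
from h import *
d=pickle.load(open('top0.pkl','rb'))
im=d['color'];hsv=cv2.cvtColor(im,cv2.COLOR_BGR2HSV)
roi=np.zeros(im.shape[:2],np.uint8);roi[138:238,190:426]=1
def comps(m,lo,hi):
    m=(m&(roi>0)).astype(np.uint8);n,l,s,c=cv2.connectedComponentsWithStats(m)
    return [(c[i],s[i,4],l==i) for i in range(1,n) if lo<s[i,4]<hi]
print('table',np.median(im[170:180,200:260].reshape(-1,3),0), 'tray',im[222,236],im[206,370])
for c,a,_ in comps((hsv[...,1]>75)&(hsv[...,0]>12)&(hsv[...,0]<35),10,200): print('brass',c.round(1),a,pts(d,c,25).round(1)[0])
for c,a,_ in comps(im.max(2)<70,40,400): print('dark',c.round(1),a,pts(d,c,56).round(1)[0])
b=cv2.GaussianBlur(im,(3,3),0)
for t in (140,150,160):
  for c,a,m in comps(b[...,0]>t,30,3000):
    k=cv2.findContours(m.astype(np.uint8),0,1)[0][0][:,0]
    P=pts(d,k,12)[:,:2].astype(np.float32);r=cv2.minAreaRect(P)
    print(t,'white',c.round(1),a,pts(d,c,12).round(1)[0],np.round(r[0],1),np.round(r[1],1),round(r[2],1))
E
```

```text
table [109. 113. 115.] tray [132 129 128] [136 133 135]
brass [207.3 166.5] 55 [581.7 356.5  25. ]
brass [331.8 195.9] 28 [462.9 -93.8  25. ]
brass [304.7 198.4] 82 [456.3   5.4  25. ]
dark [222.1 140.8] 97 [668.7 299.1  56. ]
dark [298.1 138.5] 92 [671.3  25.1  56. ]
dark [347.5 141.7] 112 [ 655.3 -153.2   56. ]
dark [423.4 166.2] 266 [ 559.4 -423.    56. ]
dark [398.8 166.3] 100 [ 561.2 -333.6   56. ]
dark [238.3 162.4] 155 [588.9 242.8  56. ]
dark [335.5 166.2] 333 [ 567.  -105.2   56. ]
dark [396.  236.2] 168 [ 312.2 -307.6   56. ]
```

>>> {"api": "play_rows", "payload": {
  "series": [
    [0.26,-0.25,0.08,0,0,0],
    [0.26,-0.25,0.08,0,0,0],
    [0.26,-0.25,0.08,0,0,0],
    [0.26,-0.25,0.08,0,0,0],
    [0.26,-0.25,0.08,0,0,0],
    [0.26,-0.25,0.08,0,0,0],
    [0.26,-0.25,0.08,0,0,0],
    [0.26,-0.25,0.08,0,0,0],
    [0.26,-0.25,0.08,0,0,0],
    [0.26,-0.25,0.08,0,0,0]
  ],
  "hand": 0
}}

```text
t: 1.1
tool_pos: [395.1, 283.0, 298.2]
tool_rot: [-0.392, -3.116, 0.0]
wrist_force: [0.2, 0.7, 0.3]
width: 92.7
grasp_force: 0.0
```

```bash
python3 - <<'E'
from h import *
d=grab('wrist');pickle.dump(d,open('w1.pkl','wb'));cv2.imwrite('pics/w1.png',d['color'])
print(arm.read_state()['tool_pos'],d['fx'],d['k1'],np.round(np.linalg.inv(d['extrinsics'])[:3],2).tolist())
E
```

```text
[394.52441788 283.4495597  298.08314085] 276.9900969786815 0.015225911298158272 [[0.25, -0.94, -0.24, 329.52], [0.97, 0.24, 0.06, 299.77], [-0.0, -0.25, 0.97, 463.86]]
```

View pics/w1.png

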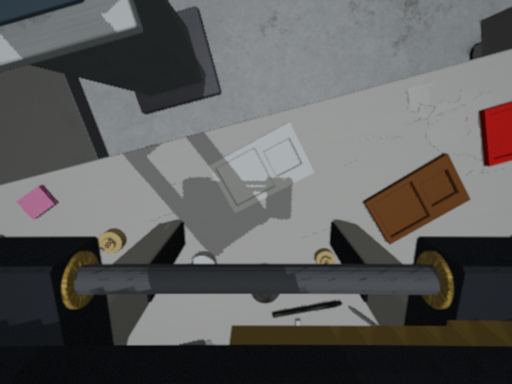

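The wrist view shows the square tray at (262,168), half in the gripper's shadow, with its large pocket at (243,178) and small at (283,158). I'll enlarge the tray and read its corners.

```bash
python3 - <<'E'
from h import *
d=pickle.load(open('w1.pkl','rb'))
c=d['color'][115:220,195:330]
c=cv2.createCLAHE(3,(2,2)).apply(cv2.cvtColor(c,cv2.COLOR_BGR2GRAY))
cv2.imwrite('pics/w1c.png',cv2.resize(c,None,fx=5,fy=5,interpolation=cv2.INTER_CUBIC))
E
```

```text
(no output)
```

View pics/w1c.png

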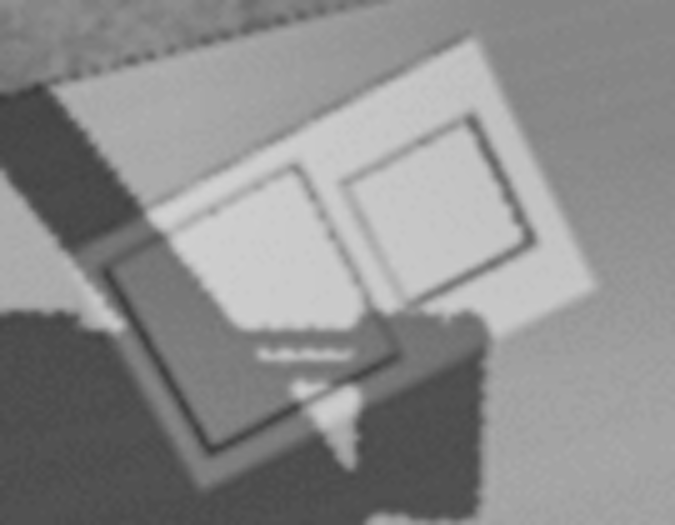

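Tray corners in the crop are (474,38), (597,288), (205,488) and (78,247). The pockets are clear too.

```bash
python3 - <<'E'
from h import *
d=pickle.load(open('w1.pkl','rb'))
f=lambda a:pts(d,(np.array(a)+.5)/5-.5+[195,115],12)[:,:2]
# order matched to tray frame corners
o=f([(474,38),(597,288),(205,488),(78,247)]);L=f([(297,165),(398,355),(212,452),(105,270)]);S=f([(468,117),(535,240),(408,305),(343,182)])
def rect(cx,cy,a,b): return np.array([[-a,b],[a,b],[a,-b],[-a,-b]])/2+[cx,cy]
M=np.r_[rect(0,0,92,150),rect(0,-30,72,72),rect(0,40,46,46)];W=np.r_[o,L,S]
mc,wc=M.mean(0),W.mean(0);A=(M-mc).T@(W-wc);th=np.arctan2(A[0,1]-A[1,0],A[0,0]+A[1,1])
R=np.array([[np.cos(th),-np.sin(th)],[np.sin(th),np.cos(th)]]);t=wc-R@mc
print('th',th,'t',t,'res',np.round(W-(M@R.T+t),1).tolist())
for q in((0,-30),(0,40),(0,-60.5)):print(q,R@q+t)
# top cross-check, white scoop+round tray
t0=pickle.load(open('top0.pkl','rb'));im=cv2.GaussianBlur(t0['color'],(3,3),0)
for nm,(x0,x1,y0,y1) in {'rd':(350,425,185,230),'sq':(200,255,195,238),'scoop':(255,295,168,188)}.items():
    m=np.zeros(im.shape[:2],np.uint8);m[y0:y1,x0:x1]=(im[y0:y1,x0:x1,0]>121)
    m=cv2.morphologyEx(m,cv2.MORPH_CLOSE,np.ones((5,5))) if nm!='scoop' else m
    k=max(cv2.findContours(m,0,1)[0],key=cv2.contourArea)[:,0]
    P=pts(t0,k,12 if nm!='scoop' else 25)[:,:2].astype(np.float32);r=cv2.minAreaRect(P);print(nm,np.round(r[0],1),np.round(r[1],1),r[2])
w=cv2.cvtColor(d['color'],cv2.COLOR_BGR2HSV);m=((w[...,1]>75)&(w[...,0]>12)&(w[...,0]<35)).astype(np.uint8);m[:,:90]=0;m[:, 130:]=0
c=cv2.moments(m[225:260],True);print('L wrist',pts(d,[c['m10']/c['m00'],225+c['m01']/c['m00']],25))
E
```

```text
th 0.23817428008281732 t [401.85938389 288.19768652] res [[1.8, -0.9], [0.4, -0.8], [-0.1, 1.2], [-0.9, 4.6], [0.4, -0.3], [-0.3, -0.3], [-0.1, 0.5], [0.9, -0.1], [0.0, -1.9], [-0.7, -0.2], [-0.8, -0.7], [-0.7, -1.0]]
(0, -30) [408.9372491  259.04457649]
(0, 40) [392.42223029 327.06849988]
(0, -60.5) [416.13307872 229.4055813 ]
rd [ 422.3 -289.5] [ 98.7 165. ] 1.6354975700378418
sq [398.6 288.7] [ 92.  148.5] 13.580007553100586
scoop [536.3 147.2] [28.4 28.6] 43.19843292236328
L wrist [[458.47374034   7.66901485  25.        ]]
```

Everything is located, so I'll start with the jar at (588,243). I'll grip low on the cap.

>>> {"api": "play_rows", "payload": {
  "series": [
    [0.193,-0.04,-0.16,0,0,0],
    [0.193,-0.04,-0.16,0,0,0],
    [0.193,-0.04,-0.16,0,0,0],
    [0.193,-0.04,-0.16,0,0,0],
    [0.193,-0.04,-0.16,0,0,0],
    [0.193,-0.04,-0.16,0,0,0],
    [0.193,-0.04,-0.16,0,0,0],
    [0.193,-0.04,-0.19,0,0,0],
    [0.193,-0.04,-0.215,0,0,0],
    [0.193,-0.04,-0.24,0,0,0],
    [0.193,-0.04,-0.26,0,0,0],
    [0.193,-0.04,-0.273,0,0,0],
    [0.193,-0.04,-0.273,0,0,0],
    [0.193,-0.04,-0.273,0,0,0]
  ]
}}

```text
t: 2.55
tool_pos: [588.6, 244.0, 27.3]
tool_rot: [0.388, 3.116, 0.001]
wrist_force: [0.3, 0.3, 0.1]
width: 93.0
grasp_force: 0.0
```

>>> {"api": "play_rows", "payload": {
  "series": [
    [0,0,0,0,0,0],
    [0,0,0,0,0,0],
    [0,0,0,0,0,0],
    [0,0,0,0,0,0],
    [0,0,0,0,0,0],
    [0,0,0,0,0,0],
    [0,0,0,0,0,0],
    [0,0,0,0,0,0],
    [0,0,0,0,0,0],
    [0,0,0,0,0,0]
  ],
  "hand": 1,
  "squeeze": 15
}}

```text
t: 3.55
tool_pos: [588.6, 243.3, 25.8]
tool_rot: [0.39, 3.117, 0.001]
wrist_force: [0.6, 1.0, 1.2]
width: 48.4
grasp_force: 14.9
```

>>> {"api": "play_rows", "payload": {
  "series": [
    [0,0,0.04,0,0,0],
    [0,0,0.08,0,0,0],
    [-0.04,0,0.1,0,0,0],
    [-0.08,0,0.1,0,0,0],
    [-0.12,-0.02,0.1,0,0,0],
    [-0.15,-0.05,0.1,0,0,0],
    [-0.165,-0.09,0.1,0,0,0],
    [-0.165,-0.135,0.1,0,0,0],
    [-0.165,-0.18,0.1,0,0,0],
    [-0.165,-0.225,0.1,0,0,0],
    [-0.165,-0.27,0.1,0,0,0],
    [-0.165,-0.315,0.1,0,0,0],
    [-0.165,-0.36,0.1,0,0,0],
    [-0.165,-0.405,0.1,0,0,0],
    [-0.165,-0.45,0.1,0,0,0],
    [-0.165,-0.495,0.1,0,0,0],
    [-0.165,-0.53,0.1,0,0,0],
    [-0.165,-0.557,0.1,0,0,0],
    [-0.165,-0.57,0.1,0,0,0],
    [-0.165,-0.57,0.1,0,0,0]
  ]
}}

```text
t: 5.55
tool_pos: [422.9, -327.9, 125.1]
tool_rot: [-0.393, -3.116, -0.001]
wrist_force: [-0.1, 0.9, -0.9]
width: 48.5
grasp_force: 15.0
```

```bash
python3 - <<'E'
from h import *
s=arm.read_state();print(s['tool_pos'],s['width'],s['grasp_force'],s['joints'].round(2))
d=grab('wrist');pickle.dump(d,open('w2.pkl','wb'));cv2.imwrite('pics/w2.png',cv2.resize(d['color'],(800,600)))
print(proj(d,[[423.4,-326.5,12],[421.1,-246.5,12],[422.3,-289.5,12]])*1.5625)
E
```

```text
[ 422.85807047 -327.94696213  125.11970469] 48.51553904371784 14.97823341311232 [-0.87  0.31  1.7  -0.    1.13 -2.19]
[[403.93315146 297.38724348]
 [522.40650801 264.38935224]
 [458.0972989  282.24664203]]
```

View pics/w2.png

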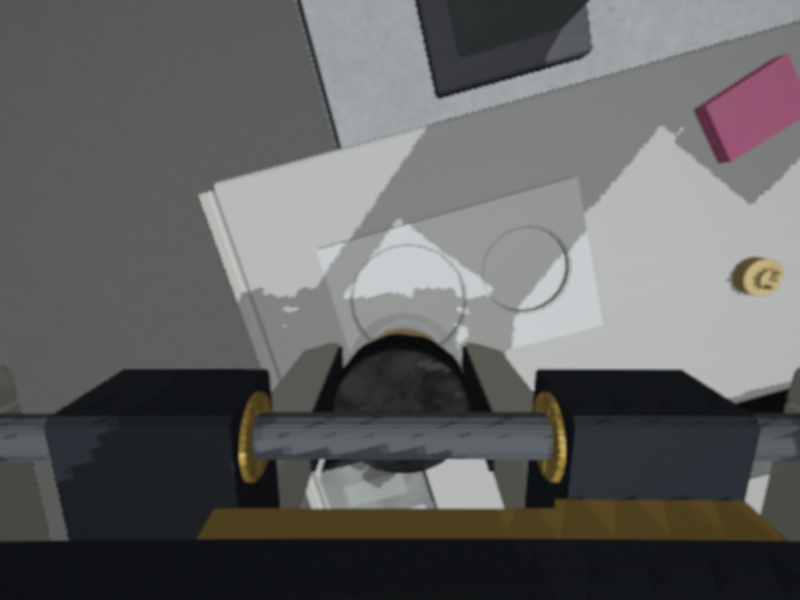

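The jar is held, and the large round pocket ring is centred at (409,298), 5 px right of my estimate. I'll shift y by +4 mm and lower slowly.

>>> {"api": "play_rows", "payload": {
  "series": [
    [0.001,0.004,-0.03,0,0,0],
    [0.001,0.004,-0.055,0,0,0],
    [0.001,0.004,-0.072,0,0,0],
    [0.001,0.004,-0.082,0,0,0],
    [0.001,0.004,-0.088,0,0,0],
    [0.001,0.004,-0.091,0,0,0],
    [0.001,0.004,-0.093,0,0,0],
    [0.001,0.004,-0.095,0,0,0],
    [0.001,0.004,-0.096,0,0,0],
    [0.001,0.004,-0.096,0,0,0],
    [0.001,0.004,-0.096,0,0,0],
    [0.001,0.004,-0.096,0,0,0]
  ]
}}

```text
t: 6.8
tool_pos: [424.5, -323.1, 29.8]
tool_rot: [0.39, 3.117, -0.0]
wrist_force: [-0.5, -1.2, -1.4]
width: 48.4
grasp_force: 15.0
```

>>> {"api": "play_rows", "payload": {
  "series": [
    [0,0,0,0,0,0],
    [0,0,0,0,0,0],
    [0,0,0,0,0,0],
    [0,0,0,0,0,0],
    [0,0,0,0,0,0],
    [0,0,0,0,0,0],
    [0,0,0,0,0,0],
    [0,0,0,0,0,0]
  ],
  "hand": 0
}}

```text
t: 7.6
tool_pos: [424.4, -322.9, 29.6]
tool_rot: [-0.39, -3.117, -0.0]
wrist_force: [-0.3, -0.0, 0.5]
width: 93.1
grasp_force: 0.0
```

>>> {"api": "play_rows", "payload": {
  "series": [
    [0,0,0.04,0,0,0],
    [0,0,0.08,0,0,0],
    [0.002,0.02,0.1,0,0,-8],
    [0.006,0.06,0.1,0,0,-16],
    [0.01,0.105,0.1,0,0,-24],
    [0.014,0.15,0.1,0,0,-32],
    [0.018,0.195,0.1,0,0,-40],
    [0.022,0.24,0.1,0,0,-48],
    [0.028,0.285,0.1,0,0,-56],
    [0.032,0.32,0.1,0,0,-64],
    [0.032,0.329,0.1,0,0,-72],
    [0.032,0.329,0.1,0,0,-76],
    [0.032,0.329,0.1,0,0,-76],
    [0.032,0.329,0.1,0,0,-76]
  ]
}}

```text
t: 9.0
tool_pos: [456.4, 6.0, 129.7]
tool_rot: [2.223, 2.219, -0.0]
wrist_force: [-0.5, 0.4, 0.8]
width: 93.2
grasp_force: 0.0
```

```bash
python3 - <<'E'
from h import *
s=arm.read_state();print(s['tool_pos'],s['tool_rot'],s['joints'].round(2))
d=grab('wrist');pickle.dump(d,open('w3.pkl','wb'));cv2.imwrite('pics/w3.png',cv2.resize(d['color'],(800,600)))
w=cv2.cvtColor(d['color'],cv2.COLOR_BGR2HSV);m=((w[...,1]>75)&(w[...,0]>12)&(w[...,0]<35)).astype(np.uint8)
n,l,st,c=cv2.connectedComponentsWithStats(m)
for i in range(1,n):
    if st[i,4]>60: print(c[i].round(1),st[i],pts(d,c[i],28)[0].round(1),pts(d,c[i],17)[0].round(1))
E
```

```text
[456.41230432   5.9931583  129.69020317] [ 2.22334944e+00  2.21933007e+00 -1.85439562e-05] [-0.23  0.18  1.88 -0.    1.09 -0.23]
[260.9 192. ] [ 243  173   37   39 1141] [460.8   7.2  28. ] [460.9   4.4  17. ]
[ 75.4 280. ] [  60  250   40   60 1181] [261.7 -90.   28. ] [253.7 -96.7  17. ]
[438.7 279.9] [ 415  250   40   60 1189] [651.9 -90.4  28. ] [659.9 -97.2  17. ]
[381.5 334.7] [ 230  319  282   28 5980] [ 598.2 -160.3   28. ] [ 604. -170.   17.]
```

View pics/w3.png

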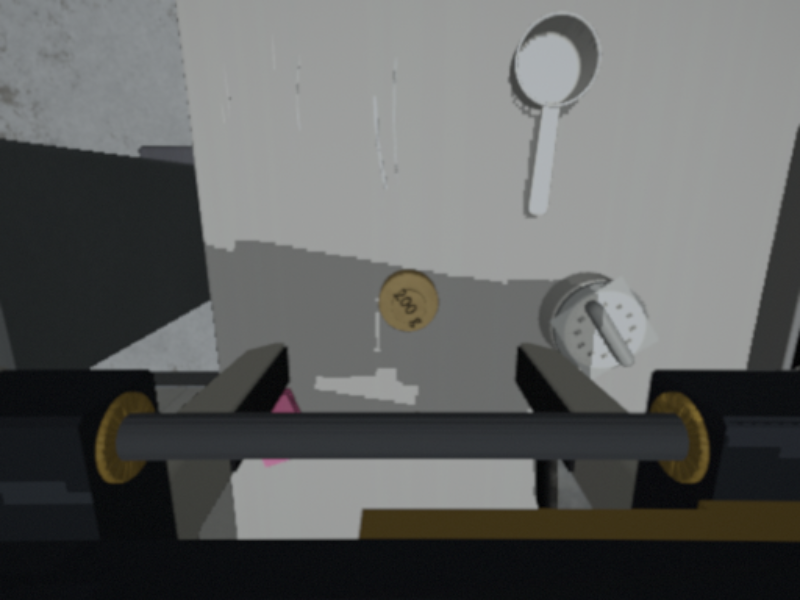

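The weight is marked 200 g, at (408,300), world about (460,6.5). The scoop bowl is at (557,60) with its handle end at (537,213). I'll descend and grip.

>>> {"api": "play_rows", "payload": {
  "series": [
    [0.003,0.0,-0.04,0,0,0],
    [0.003,0.0,-0.075,0,0,0],
    [0.003,0.0,-0.1,0,0,0],
    [0.003,0.0,-0.112,0,0,0],
    [0.003,0.0,-0.118,0,0,0],
    [0.003,0.0,-0.118,0,0,0],
    [0.003,0.0,-0.118,0,0,0]
  ]
}}

```text
t: 9.75
tool_pos: [460.0, 5.7, 12.2]
tool_rot: [2.226, 2.216, 0.001]
wrist_force: [0.2, 0.2, -0.1]
width: 93.0
grasp_force: 0.0
```

>>> {"api": "play_rows", "payload": {
  "series": [
    [0,0,0,0,0,0],
    [0,0,0,0,0,0],
    [0,0,0,0,0,0],
    [0,0,0,0,0,0],
    [0,0,0,0,0,0],
    [0,0,0,0,0,0],
    [0,0,0,0,0,0],
    [0,0,0,0,0,0],
    [0,0,0,0,0,0],
    [0,0,0,0,0,0]
  ],
  "hand": 1,
  "squeeze": 25
}}

```text
t: 10.75
tool_pos: [459.6, 6.1, 11.7]
tool_rot: [2.226, 2.216, 0.0]
wrist_force: [1.0, 0.6, 0.2]
width: 39.8
grasp_force: 25.0
```

>>> {"api": "play_rows", "payload": {
  "series": [
    [0,0,0.03,0,0,0],
    [0,0,0.07,0,0,0],
    [-0.01,-0.03,0.08,0,0,0],
    [-0.018,-0.07,0.08,0,0,0],
    [-0.026,-0.115,0.08,0,0,0],
    [-0.032,-0.16,0.08,0,0,0],
    [-0.036,-0.2,0.08,0,0,0],
    [-0.036,-0.23,0.08,0,0,0],
    [-0.036,-0.246,0.08,0,0,0],
    [-0.036,-0.25,0.08,0,0,0],
    [-0.036,-0.25,0.06,0,0,0],
    [-0.036,-0.25,0.035,0,0,0],
    [-0.036,-0.25,0.018,0,0,0],
    [-0.036,-0.25,0.01,0,0,0],
    [-0.036,-0.25,0.006,0,0,0],
    [-0.036,-0.25,0.004,0,0,0],
    [-0.036,-0.25,0.004,0,0,0],
    [-0.036,-0.25,0.004,0,0,0],
    [-0.036,-0.25,0.004,0,0,0]
  ]
}}

```text
t: 12.65
tool_pos: [423.8, -244.2, 16.2]
tool_rot: [2.226, 2.216, 0.0]
wrist_force: [1.0, -0.4, -1.8]
width: 39.7
grasp_force: 25.0
```

>>> {"api": "play_rows", "payload": {
  "series": [
    [0,0,0,0,0,0],
    [0,0,0,0,0,0],
    [0,0,0,0,0,0],
    [0,0,0,0,0,0],
    [0,0,0,0,0,0],
    [0,0,0,0,0,0],
    [0,0,0,0,0,0],
    [0,0,0,0,0,0]
  ],
  "hand": 0
}}

```text
t: 13.45
tool_pos: [423.4, -243.9, 15.6]
tool_rot: [-2.226, -2.216, -0.0]
wrist_force: [0.5, -0.7, 0.0]
width: 92.6
grasp_force: 0.0
```

>>> {"api": "play_rows", "payload": {
  "series": [
    [0,0,0.04,0,0,0],
    [0,0,0.08,0,0,0],
    [0.02,0.04,0.114,0,0,0],
    [0.03,0.08,0.114,0,0,0],
    [0.039,0.12,0.114,0,0,0],
    [0.039,0.145,0.114,0,0,0],
    [0.039,0.149,0.114,0,0,0],
    [0.039,0.149,0.114,0,0,0],
    [0.039,0.149,0.114,0,0,0]
  ]
}}

```text
t: 14.35
tool_pos: [462.6, -95.9, 129.7]
tool_rot: [2.226, 2.216, -0.0]
wrist_force: [0.0, -0.1, -0.1]
width: 93.0
grasp_force: 0.0
```

```bash
python3 - <<'E'
from h import *
s=arm.read_state();print(s['tool_pos'])
d=grab('wrist');pickle.dump(d,open('w4.pkl','wb'))
w=cv2.cvtColor(d['color'],cv2.COLOR_BGR2HSV);m=((w[...,1]>75)&(w[...,0]>12)&(w[...,0]<35)).astype(np.uint8)
n,l,st,c=cv2.connectedComponentsWithStats(m)
for i in range(1,n):
    if st[i,4]>60: print(c[i].round(1),st[i],pts(d,c[i],17)[0].round(1))
# scoop from w3
d=pickle.load(open('w3.pkl','rb'))
p=pts(d,np.array([(557.5,60)])*.64,26);e=pts(d,np.array([(537,213),(552,110)])*.64,25);print('bowl',p,'end',e)
t=grab('top');pickle.dump(t,open('top1.pkl','wb'));c=t['color'][178:240,190:426];c=cv2.convertScaleAbs(c,alpha=1.6);cv2.imwrite('pics/top1.png',cv2.resize(c,None,fx=3.35,fy=3.35,interpolation=cv2.INTER_CUBIC))
E
```

```text
[462.55951817 -95.8844871  129.6690213 ]
[262.1 190.3] [251 179  23  23 404] [468.4 -95.7  17. ]
[ 75.3 280.1] [  60  250   40   60 1179] [ 259.4 -198.2   17. ]
[438.7 280. ] [ 416  250   39   60 1186] [ 665.8 -199.9   17. ]
[359.6 329.9] [ 207  294  305   53 7694] [ 583.4 -265.9   17. ]
bowl [[544.20834811 144.78032125  26.        ]] end [[539.75856349  61.15001129  25.        ]
 [543.78182094 119.23312005  25.        ]]
```

View pics/top1.png

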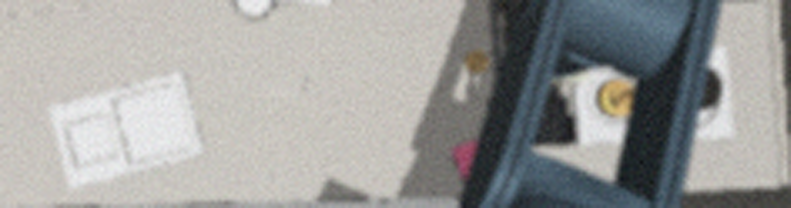

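The largest weight sits in its round pocket and the jar in the other, both visible behind the arm at (620,98) and (711,88). Next is the small weight, about 4 mm further in +x.

>>> {"api": "play_rows", "payload": {
  "series": [
    [0.004,-0.001,-0.04,0,0,0],
    [0.004,-0.001,-0.08,0,0,0],
    [0.004,-0.001,-0.105,0,0,0],
    [0.004,-0.001,-0.115,0,0,0],
    [0.004,-0.001,-0.119,0,0,0],
    [0.004,-0.001,-0.1195,0,0,0],
    [0.004,-0.001,-0.1195,0,0,0]
  ]
}}

```text
t: 15.15
tool_pos: [467.4, -96.6, 11.2]
tool_rot: [2.225, 2.215, 0.001]
wrist_force: [0.3, -0.3, -0.1]
width: 92.9
grasp_force: 0.0
```

>>> {"api": "play_rows", "payload": {
  "series": [
    [0,0,0,0,0,0],
    [0,0,0,0,0,0],
    [0,0,0,0,0,0],
    [0,0,0,0,0,0],
    [0,0,0,0,0,0],
    [0,0,0,0,0,0],
    [0,0,0,0,0,0],
    [0,0,0,0,0,0],
    [0,0,0,0,0,0],
    [0,0,0,0,0,0],
    [0,0,0,0,0,0]
  ],
  "hand": 1,
  "squeeze": 15
}}

```text
t: 16.25
tool_pos: [466.4, -95.9, 10.1]
tool_rot: [2.226, 2.216, 0.0]
wrist_force: [0.4, -0.4, 0.6]
width: 24.1
grasp_force: 15.0
```

>>> {"api": "play_rows", "payload": {
  "series": [
    [0,0,0.04,0,0,0],
    [0,0,0.08,0,0,0],
    [-0.005,0.03,0.1,0,0,0],
    [-0.015,0.075,0.1,0,0,0],
    [-0.025,0.12,0.1,0,0,0],
    [-0.035,0.165,0.1,0,0,0],
    [-0.045,0.21,0.1,0,0,0],
    [-0.055,0.255,0.1,0,0,3],
    [-0.065,0.3,0.1,0,0,7],
    [-0.07,0.345,0.1,0,0,11],
    [-0.075,0.385,0.1,0,0,14],
    [-0.075,0.412,0.1,0,0,14],
    [-0.075,0.423,0.1,0,0,14],
    [-0.075,0.423,0.1,0,0,14],
    [-0.075,0.423,0.1,0,0,14]
  ]
}}

```text
t: 17.75
tool_pos: [391.2, 326.1, 109.8]
tool_rot: [-1.94, -2.471, 0.002]
wrist_force: [-0.8, -0.3, -1.1]
width: 23.9
grasp_force: 15.0
```

```bash
python3 - <<'E'
from h import *
s=arm.read_state();print(s['tool_pos'],s['width'])
d=grab('wrist');pickle.dump(d,open('w5.pkl','wb'))
c=cv2.convertScaleAbs(cv2.resize(d['color'],(800,600),interpolation=cv2.INTER_CUBIC),alpha=1.3)
cv2.imwrite('pics/w5.png',c);print(proj(d,[[391.5,327,12],[408.5,259,12]])*1.5625)
E
```

```text
[391.1829899  326.06544435 109.83380389] 23.89165700527137
[[401.84001853 301.78075321]
 [402.32780849 403.41999703]]
```

View pics/w5.png

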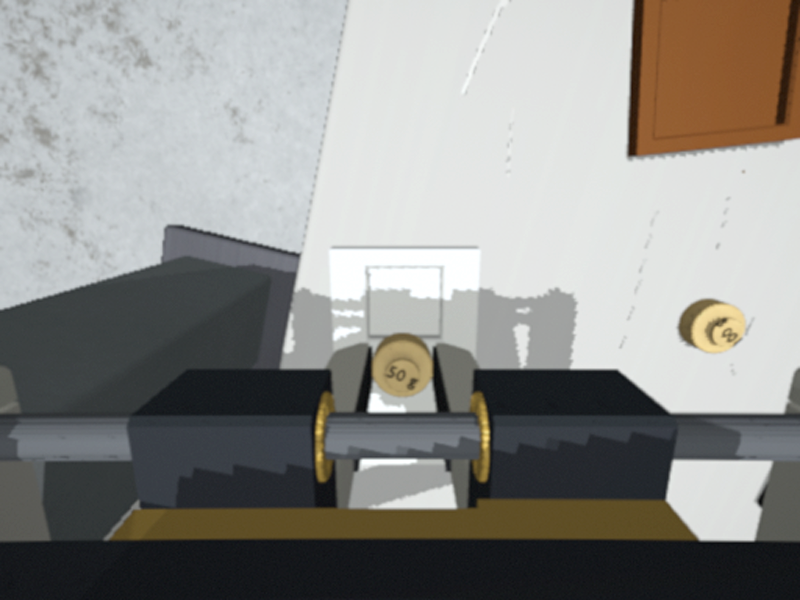

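The 50 g weight is held. The small square pocket is centred at (404,301), within 2 mm of my target, and the gripper is aligned with the tray. Lowering.

>>> {"api": "play_rows", "payload": {
  "series": [
    [0.002,0,-0.03,0,0,0],
    [0.002,0,-0.06,0,0,0],
    [0.002,0,-0.078,0,0,0],
    [0.002,0,-0.087,0,0,0],
    [0.002,0,-0.092,0,0,0],
    [0.002,0,-0.095,0,0,0],
    [0.002,0,-0.096,0,0,0],
    [0.002,0,-0.096,0,0,0],
    [0.002,0,-0.096,0,0,0],
    [0.002,0,-0.096,0,0,0]
  ]
}}

```text
t: 18.8
tool_pos: [393.7, 327.3, 14.6]
tool_rot: [1.939, 2.471, 0.001]
wrist_force: [0.1, 0.4, -0.7]
width: 24.1
grasp_force: 15.0
```

>>> {"api": "play_rows", "payload": {
  "series": [
    [0,0,0,0,0,0],
    [0,0,0,0,0,0],
    [0,0,0,0,0,0],
    [0,0,0,0,0,0],
    [0,0,0,0,0,0],
    [0,0,0,0,0,0],
    [0,0,0,0,0,0],
    [0,0,0,0,0,0]
  ],
  "hand": 0
}}

```text
t: 19.6
tool_pos: [393.4, 327.1, 14.1]
tool_rot: [-1.94, -2.471, 0.0]
wrist_force: [0.3, 0.5, 0.4]
width: 83.6
grasp_force: 0.0
```

Gripping the scoop with the jaws along x would bring the gripper body within reach of the oven front, so I'll approach turned to about 23° yaw. The bowl is round, so this still grips well.

>>> {"api": "play_rows", "payload": {
  "series": [
    [0,0,0.04,0,0,0],
    [0,0,0.08,0,0,0],
    [0.02,-0.025,0.11,0,0,5],
    [0.045,-0.055,0.116,0,0,9],
    [0.075,-0.09,0.116,0,0,9],
    [0.105,-0.125,0.116,0,0,9],
    [0.13,-0.157,0.116,0,0,9],
    [0.145,-0.176,0.116,0,0,9],
    [0.15,-0.182,0.116,0,0,9],
    [0.15,-0.182,0.116,0,0,9],
    [0.15,-0.182,0.116,0,0,9]
  ]
}}

```text
t: 20.7
tool_pos: [542.4, 146.0, 129.9]
tool_rot: [-1.739, -2.615, 0.0]
wrist_force: [-0.9, 0.3, 0.1]
width: 93.1
grasp_force: 0.0
```

```bash
python3 - <<'E'
from h import *
s=arm.read_state();print(s['tool_pos'],s['tool_rot'])
d=grab('wrist');pickle.dump(d,open('w6.pkl','wb'))
cv2.imwrite('pics/w6.png',cv2.resize(d['color'],(800,600),interpolation=cv2.INTER_CUBIC));print(proj(d,[[543.5,145,26],[540,61,25]])*1.5625)
E
```

```text
[542.38718974 145.98146915 129.93320378] [-1.73853174e+00 -2.61524808e+00  4.29417262e-04]
[[402.06710389 302.84911954]
 [350.07824759 409.55057042]]
```

View pics/w6.png

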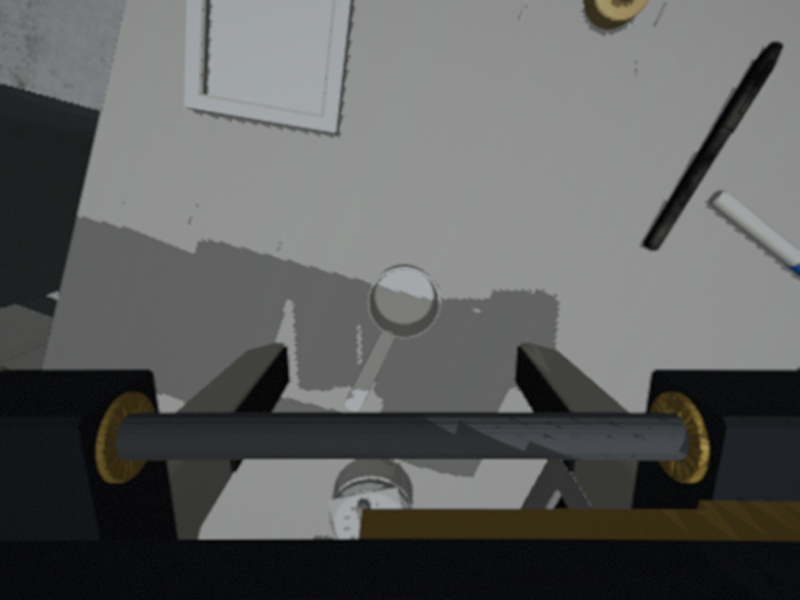

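The bowl is centred at (404,301), matching the predicted (402,303), with its handle clear between the fingers. Gripping.

>>> {"api": "play_rows", "payload": {
  "series": [
    [0.001,0,-0.04,0,0,0],
    [0.001,0,-0.08,0,0,0],
    [0.001,0,-0.105,0,0,0],
    [0.001,0,-0.115,0,0,0],
    [0.001,0,-0.119,0,0,0],
    [0.001,0,-0.119,0,0,0],
    [0.001,0,-0.119,0,0,0]
  ]
}}

```text
t: 21.45
tool_pos: [545.5, 145.5, 12.6]
tool_rot: [1.738, 2.615, 0.003]
wrist_force: [0.3, 0.1, -0.6]
width: 93.1
grasp_force: 0.0
```

>>> {"api": "play_rows", "payload": {
  "series": [
    [0,0,0,0,0,0],
    [0,0,0,0,0,0],
    [0,0,0,0,0,0],
    [0,0,0,0,0,0],
    [0,0,0,0,0,0],
    [0,0,0,0,0,0],
    [0,0,0,0,0,0],
    [0,0,0,0,0,0],
    [0,0,0,0,0,0]
  ],
  "hand": 1,
  "squeeze": 12
}}

```text
t: 22.35
tool_pos: [544.4, 145.1, 11.1]
tool_rot: [-1.74, -2.616, 0.0]
wrist_force: [0.2, 0.6, 0.4]
width: 46.7
grasp_force: 12.0
```

>>> {"api": "play_rows", "payload": {
  "series": [
    [0,0,0.03,0,0,0],
    [0,0,0.065,0,0,0],
    [-0.02,0.017,0.08,0,0,3],
    [-0.05,0.042,0.08,0,0,7],
    [-0.08,0.068,0.08,0,0,11],
    [-0.11,0.093,0.08,0,0,14],
    [-0.128,0.108,0.08,0,0,16],
    [-0.135,0.114,0.08,0,0,16],
    [-0.135,0.114,0.08,0,0,16],
    [-0.135,0.114,0.08,0,0,16]
  ]
}}

```text
t: 23.35
tool_pos: [410.5, 258.8, 91.3]
tool_rot: [1.359, 2.831, 0.001]
wrist_force: [1.4, -0.3, 0.2]
width: 46.2
grasp_force: 12.0
```

```bash
python3 - <<'E'
from h import *
s=arm.read_state();print(s['tool_pos'],s['width'])
d=grab('wrist');pickle.dump(d,open('w7.pkl','wb'))
cv2.imwrite('pics/w7.png',cv2.resize(d['color'],(800,600),interpolation=cv2.INTER_CUBIC));print(proj(d,[[409.8,259,12]])*1.5625)
E
```

```text
[410.52100072 258.81372579  91.31338422] 46.21097368738043
[[400.25943577 309.71822099]]
```

View pics/w7.png

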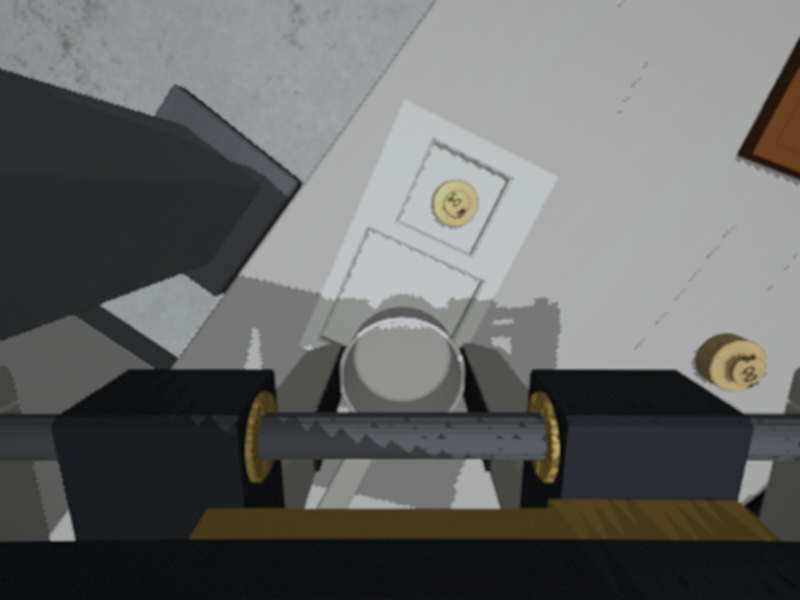

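The 50 g weight stands centred in its pocket. The large pocket centre works out at (402,309), matching the predicted (400,310). Lowering the scoop.

>>> {"api": "play_rows", "payload": {
  "series": [
    [0.001,0,-0.03,0,0,0],
    [0.001,0,-0.05,0,0,0],
    [0.001,0,-0.063,0,0,0],
    [0.001,0,-0.07,0,0,0],
    [0.001,0,-0.074,0,0,0],
    [0.001,0,-0.076,0,0,0],
    [0.001,0,-0.076,0,0,0],
    [0.001,0,-0.076,0,0,0],
    [0.001,0,-0.076,0,0,0]
  ]
}}

```text
t: 24.3
tool_pos: [410.8, 259.2, 15.7]
tool_rot: [1.358, 2.832, 0.001]
wrist_force: [0.2, -0.4, -0.1]
width: 46.1
grasp_force: 12.0
```

>>> {"api": "play_rows", "payload": {
  "series": [
    [0,0,0,0,0,0],
    [0,0,0,0,0,0],
    [0,0,0,0,0,0],
    [0,0,0,0,0,0],
    [0,0,0,0,0,0],
    [0,0,0,0,0,0],
    [0,0,0,0,0,0],
    [0,0,0,0,0,0]
  ],
  "hand": 0
}}

```text
t: 25.1
tool_pos: [410.4, 259.1, 15.1]
tool_rot: [1.359, 2.833, -0.0]
wrist_force: [0.3, -0.1, 0.6]
width: 92.5
grasp_force: 0.0
```

>>> {"api": "play_rows", "payload": {
  "series": [
    [0,0,0.04,0,0,0],
    [0,0,0.08,0,0,0],
    [0,0,0.12,0,0,0],
    [0,0,0.16,0,0,0],
    [0,0.04,0.19,0,0,0],
    [0,0.085,0.2,0,0,0],
    [0,0.13,0.2,0,0,0],
    [0,0.17,0.2,0,0,0],
    [0,0.2,0.2,0,0,0],
    [-0.03,0.24,0.2,0,0,0],
    [-0.06,0.27,0.2,0,0,0],
    [-0.09,0.29,0.2,0,0,0],
    [-0.1,0.3,0.2,0,0,0],
    [-0.1,0.3,0.2,0,0,0]
  ]
}}

```text
t: 26.5
tool_pos: [308.8, 560.1, 214.9]
tool_rot: [-1.354, -2.835, 0.0]
wrist_force: [0.2, -0.3, -0.5]
width: 93.1
grasp_force: 0.0
```

```bash
python3 - <<'E'
from h import *
t=grab('top');pickle.dump(t,open('top2.pkl','wb'));c=t['color'][138:248,190:426];c=cv2.convertScaleAbs(c,alpha=1.5);cv2.imwrite('pics/top2.png',cv2.resize(c,None,fx=3.35,fy=3.35,interpolation=cv2.INTER_CUBIC))
hsv=cv2.cvtColor(t['color'],cv2.COLOR_BGR2HSV);m=((hsv[...,1]>75)&(hsv[...,0]>12)&(hsv[...,0]<35)).astype(np.uint8);m[:138]=0;m[238:]=0
n,l,s,cc=cv2.connectedComponentsWithStats(m)
for i in range(1,n):
    if 15<s[i,4]<200: print(cc[i].round(1),s[i,4],pts(t,cc[i],25)[0].round(1))
E
```

```text
[207.3 166.6] 54 [581.4 356.6  25. ]
[373.9 206.9] 88 [ 419.3 -245.    25. ]
[216.9 218.9] 22 [390.1 324.7  25. ]
```

View pics/top2.png

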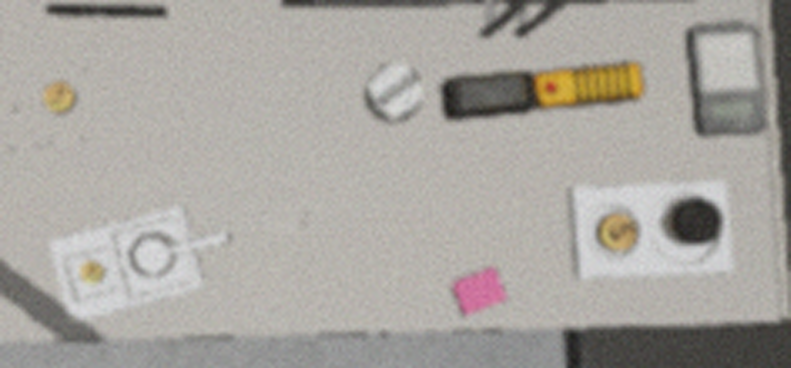

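Everything is in its pocket and the handle points straight out. I'll check the jar numerically because the cap shows parallax.

```bash
python3 - <<'E'
from h import *
t=pickle.load(open('top2.pkl','rb'));im=t['color']
m=(im.max(2)<70).astype(np.uint8);n,l,s,c=cv2.connectedComponentsWithStats(m)
for i in range(1,n):
    if 385<c[i][0]<408 and 190<c[i][1]<220: print(c[i],s[i],pts(t,c[i],60)[0])
print(proj(t,[[424,-323,60],[423.4,-323.5,12]]))
i=np.array([[396,203],[397,204],[399,203]]);print(pts(t,i).round(0))
d=grab('wrist');E=arm.read_state();print(E['tool_pos'])
E
```

```text
[396.69822485 203.65088757] [389 197  16  14 169] [ 426.74198662 -315.88606046   60.        ]
[[398.73608384 204.37194259]
 [393.9397499  205.45868677]]
[[ 429. -314.   58.]
 [ 426. -317.   59.]
 [ 429. -325.   57.]]
[311.18450473 558.51862531 215.05762106]
```

```bash
python3 -c "
from cell import hand_in
print(hand_in())"
```

```text
the job is handed in; nothing more can be done
None
```

I handed the job in at about 27 s of the 106 s limit; no verdict came back. The last pictures show all four things in their pockets, the scoop handle straight out over the -y end, and the middle weight where it was.

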